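Nest the graded brush pots into a tiered brush holder

TASK

Make up the tiered brush holder: nest the three plain steel brush pots in size order, the middle one standing in the wide low one and the slim tall one (now leaning in its sloping wooden rest) standing in the middle one, each upright with its foot flat on the floor of the next, the wide pot standing on the desk. Set them down gently, do not drop them in, and leave the other things on the desk where they are.

Things in the scene. Friction and masses are not known exactly. Their poses are not given: they have to be found in the camera images.
- pot_wide: Wide low steel pot, an open straight cylinder standing on the desk: 96 mm outside diameter, 55 mm tall, wall 5 mm (inside diameter 86), floor 5 mm thick. Loose, about 0.4 kg. Origin at the centre of its underside, z up through the mouth.
- pot_middle: Middle steel pot, open straight cylinder standing upright on the desk: 62 mm outside diameter, 90 mm tall, wall 3 mm (inside diameter 56), floor 5 mm thick. Loose, 0.13 to 0.25 kg. Origin at the centre of its underside, z to its mouth. Nested in the wide pot its rim stands 95 mm above the desk, 40 mm over the wide pot's rim.
- pot_slim: Slim tall steel pot, open straight cylinder: 40 mm outside diameter, 120 mm tall, wall 3 mm (inside diameter 34), floor 5 mm thick. Loose, 0.08 to 0.17 kg. At the start it leans about 28 degrees (0.5 rad) from vertical in the pot rest, mouth up. Origin at the centre of its underside, z axis along the pot to its mouth. Nested in the middle pot in the wide pot its rim stands 130 mm above the desk.
- pot_rest: Fixed sloping wooden rest, base 130 x 80 x 8 mm, that holds the slim pot leaning 28 degrees towards the rest's own -x. Origin at the centre of its underside, z up. The slim pot's foot centre starts 30 mm along +x and 32 mm above the origin. It hugs the lowest 40 mm of the pot at the sides (56 mm over its cheeks) and 75 mm underneath; the top 45 mm is free. The pot slides out along its own axis.
- mug: Bystander: white mug, 76 mm diameter, 85 mm tall, handle at its +y. Origin at the centre of its underside.
- solvent: Bystander: amber bottle, 60 mm diameter, 150 mm tall. Origin at the centre of its underside.
- paint_jar: Bystander: jar with a white lid, 52 mm diameter, 55 mm tall. Origin at the centre of its underside.
- dipper: Bystander: low brass oil dipper, 60 mm diameter, 24 mm tall. Origin at the centre of its underside.
- wood_block: Bystander: dark wood block 50 x 100 x 35 mm (x, y, z). Origin at the centre of its underside.
- brush: Bystander: flat brush, 150 mm long and under 30 mm high, lying along its own x. Origin under its middle.
- ink: Bystander: small black-capped jar, 44 mm diameter, 50 mm tall. Origin at the centre of its underside.

How it is judged:
At the end, for the whole second after the job is handed in: Middle pot's underside 1 to 12 mm above the wide pot's and within 18 mm of its axis; slim pot's 1 to 12 mm above the middle pot's and within 15 mm of its axis; wide pot's underside below 8 mm; all three within 0.1 rad of upright and slower than 0.03 m/s (z of pot_middle in the frame of pot_wide between 0.001 and 0.012 m and horizontal distance between pot_middle and pot_wide below 0.018 m and z of pot_slim in the frame of pot_middle between 0.001 and 0.012 m and horizontal distance between pot_slim and pot_middle below 0.015 m and height (world z) of pot_wide below 0.008 m and angle between each of pot_wide, pot_middle, pot_slim's own z axis and vertical below 0.1 rad and linear speed of each of pot_wide, pot_middle, pot_slim below 0.03 m/s); the robot touches nothing.
It fails at once if the middle pot is dropped into the wide one: it moves faster than 0.6 m/s with its foot inside (horizontal distance between pot_middle and pot_wide below 0.025 m and z of pot_middle in the frame of pot_wide between 0 and 0.05 m and linear speed of pot_middle above 0.6 m/s and angle between pot_wide's own z axis and vertical below 0.3 rad).
It fails at once if the slim pot is dropped into the middle one: it moves faster than 0.6 m/s with its foot inside (horizontal distance between pot_slim and pot_middle below 0.02 m and z of pot_slim in the frame of pot_middle between 0 and 0.085 m and linear speed of pot_slim above 0.6 m/s and angle between pot_middle's own z axis and vertical below 0.3 rad).
It fails at once if a bystander (mug, solvent bottle, paint jar, dipper, wood block, brush, ink jar) is moved more than 40 mm (distance of any of mug, solvent, paint_jar, dipper, wood_block, brush, ink from where it was at the start of the episode above 0.04 m).
It also fails if it takes over 58 s, if anything falls off the work surface, if the arm or the gripper's body presses on something with over 40 N, if the wrist force passes 120 N, or if a joint passes its speed limit or range.

ROBOT

A 6-joint arm with a two-finger parallel gripper is mounted at the origin on the work surface. World frame = base frame: x ahead of the robot, y to its left, z up, the work surface at z = 0. Lengths are in m, angles in rad, forces in N, time in s.
With the tool pointing down it reaches from about 0.275 to 0.75 m from the base axis. Payload 10.2 kg.
Tool frame: the origin (TCP) lies midway between the tips of the shut fingers; the grasp point (between the pads) lies 19 mm behind it; z points along the fingers, y is the line along which they close (so a half turn about z gives the same grasp; the last joint's range is limited). The gripper opens to 88 mm and grips with 3 to 60 N. Pads are 18 mm wide; open, the fingers measure 123 mm over their backs; the gripper's body (75 mm by 187 mm) begins 45 mm behind the grasp point.
Start: joints at [1.029, 0.313, 1.498, -0, 1.331, -0.223], TCP at [0.165, 0.499, 0.239] pointing down, gripper open.
Joint ranges: [-2.94, 2.94], [-0.97, 2.17], [0.19, 2.56], [-1.23, 4.37], [0.02, 3.11], [-2.88, 2.88]. Speed limits (rad/s): [2.39, 2.39, 3.01, 3.14, 3.14, 3.14].

INTERFACE

Orientations are given as a 3x3 rotation matrix whose columns are the frame's x, y, z axes.
In Python, from plant import * gives the robot as it stands.
- The arm moves only by the tool send_rows, never from a script. Its argument "rows" is a list of rows, each an object with "dp": the shift along the tool's x, y, z each as a share of 0.025 m, from -1 to 1, a list of three; "yaw": the turn about the tool's z as a share of 0.1 rad, from -1 to 1; "hand": the closure, from -1 (fully open) to 1 (shut). A call has 1 to 10 rows; each row shifts and turns the commanded pose from where the row before left it, along the tool's axes as they then stand; what a row does not reach is not made up. A row lasts 1/10 s, in which the tool goes at most 50 mm and 8.59 degrees, less where a joint would pass 70% of its speed; a pose out of reach is approached as far as the arm can. A call with a number of a shift or a turn outside -1 to 1 is refused whole. A call with a gripper value outside its range is refused whole. The fingers move at their own pace and stop on an object; "force" is the grip in N (left out, the last holds). Time passes only in rows, so rows that do not move let the fingers close. It gives the time, the measured TCP pose, the force, the opening and the grip force at its end, in the units of the state.
- sense(): the state, without advancing time (a new reading comes with each control period).
- read_camera(name): name is "side" or "top"; returns a dict with "pixels" (480x640x3 uint8, blue, green, red), "fx", "fy", "cx", "cy" (pixels), "D" ([k1, k2, p1, p2, k3] as OpenCV has them; the pictures are not rectified), "R" (3x3) and "t" (3): a world point X has camera coordinates R X + t. Camera axes: x right, y down, z forward; pixel columns grow to the right and rows downward; lengths in m; the calibration is good to about 2 mm. A picture is of the moment at which its call begins. There is no depth.
- finish_job(): hands the job in; it is judged then, once.
The state is a dict: "time": time; "qpos": joint angles; "joint_velocities": joint speeds; "effort": joint torques, N m; "tcp_pos": TCP position; "orientation": TCP orientation; "force": force on the tool from outside, world axes, zero at the start; "moment": the same for the moment, N m; "grip_width": finger opening in m; "gripper_force": force on a finger pad.
Only numpy, scipy, OpenCV 4.12 (cv2) and the standard library are available. Lean on these libraries where they do the work, as an engineer would, in place of code of your own. Each camera call takes 0.05 s, during which the arm holds its last target. There are 200 camera calls.

## Working session

There is one attempt and no reset: what is moved stays moved. The work goes in short steps, Python scripts to look and compute and a tool call to move; the robot and the scene stay as the last step left them, time stands still between calls to the robot, and variables do not carry over. Pictures are saved under pics/ and viewed, at most 13 in all, crops included, and the job is handed in when it is done.

Besides the shell and the picture viewer there is one more tool, called after "Request:" as name(argument=value, ...) on one line, values as JSON. send_rows: Moves the arm, as the interface text tells. Its arguments: {"type":"object","properties":{"rows":{"type":"array","items":{"type":"object","properties":{"dp":{"type":"array","items":{"type":"number","minimum":-1,"maximum":1}},"yaw":{"type":"number","minimum":-1,"maximum":1},"hand":{"type":"number"}}}},"force":{"type":"number"}},"required":["rows"]}

```bash
ls; mkdir -p pics
python3 - <<'E'
from plant import *
import cv2,numpy as np,pickle
s=sense();print(s['time'],s['tcp_pos'],np.round(s['orientation'],3).tolist(),s['grip_width'])
for n in('top','side'):
    c=read_camera(n);pickle.dump(c,open(n+'0.pkl','wb'));cv2.imwrite(f'pics/{n}0.png',c['pixels']);print(n,c['fx'],c['D'],(-c['R'].T@c['t']),c['R'].round(2).tolist())
E
```

```text
pics
0.0 [0.16442545 0.49832453 0.23816005] [[-0.95, 0.313, -0.001], [0.313, 0.95, -0.001], [0.0, -0.001, -1.0]] 0.08790314055228551
top 560.874897012244 [-0.11284793  0.          0.          0.          0.        ] [0.32294165 0.00313582 1.35551433] [[0.02, -1.0, -0.0], [-0.98, -0.02, -0.2], [0.2, 0.01, -0.98]]
side 565.6126984913471 [-0.14350556  0.          0.          0.          0.        ] [ 0.37383508 -0.69586926  0.93207044] [[0.95, -0.3, -0.01], [-0.24, -0.74, -0.63], [0.18, 0.6, -0.78]]
```

View pics/top0.png

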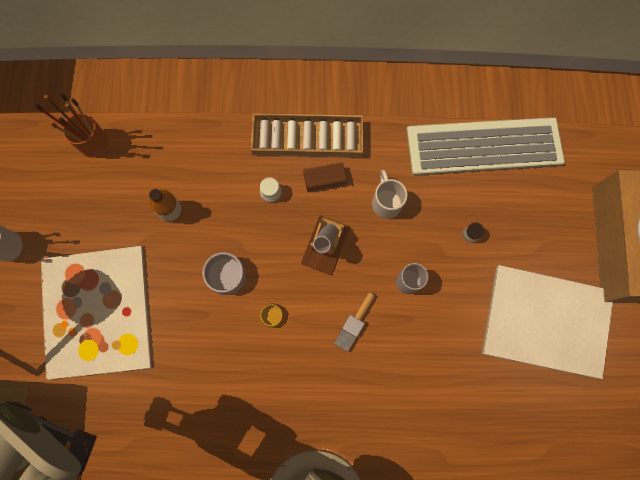

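View pics/side0.png

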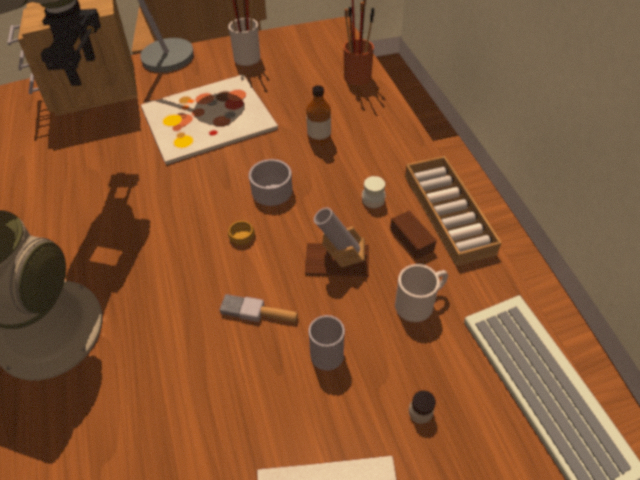

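Both pictures show the wide pot (top ≈224,273; side ≈271,182), the middle pot (top ≈413,278; side ≈327,342) and the slim pot leaning towards the robot (mouth at top ≈323,242, side ≈324,216). I'll measure the steel by a low-saturation mask.

```bash
cat > h.py <<'E'
import cv2,numpy as np,pickle
from scipy.optimize import least_squares
def K(c): return np.array([[c['fx'],0,c['cx']],[0,c['fy'],c['cy']],[0,0,1]])
def rays(c,uv):
    n=cv2.undistortPoints(np.asarray(uv,float).reshape(-1,1,2),K(c),np.array(c['D'])).reshape(-1,2)
    return -c['R'].T@c['t'], np.c_[n,np.ones(len(n))]@c['R']
def onplane(c,uv,z):
    o,d=rays(c,uv); return o+d*((z-o[2])/d[:,2])[:,None]
def proj(c,X):
    return cv2.projectPoints(np.asarray(X,float).reshape(-1,1,3),cv2.Rodrigues(np.array(c['R']))[0],np.array(c['t']),K(c),np.array(c['D']))[0].reshape(-1,2)
def mask(c,smax=70):
    h=cv2.cvtColor(c['pixels'],cv2.COLOR_BGR2HSV)
    return ((h[...,1]<smax)&(h[...,2]>40)).astype(np.uint8)*255
def blob(c,uv,smax=70):
    m=mask(c,smax);cs,_=cv2.findContours(m,cv2.RETR_EXTERNAL,cv2.CHAIN_APPROX_NONE)
    cs=[k for k in cs if cv2.contourArea(k)>60]
    return min(cs,key=lambda k:-cv2.pointPolygonTest(k,tuple(map(float,uv)),True))[:,0]
def circ(c,uv,r,z,smax=70):
    # rim circle of known radius: contour points on the side away from the camera's foot are rim
    k=cv2.convexHull(blob(c,uv,smax).astype(np.float32))[:,0]
    P=onplane(c,k,z)[:,:2];o=-(c['R'].T@c['t'])[:2]
    m=P.mean(0);f=(P-m)@(m-o)>0
    P=P[f]
    s=least_squares(lambda q:np.hypot(*(P-q).T)-r,m,loss='soft_l1',f_scale=.001)
    return s.x,np.abs(s.fun).mean()*1e3
E
python3 - <<'E'
from h import *
T=pickle.load(open('top0.pkl','rb'));S=pickle.load(open('side0.pkl','rb'))
for n,r,z,a,b in(('wide',.048,.055,(224,273),(271,182)),('mid',.031,.09,(413,278),(327,342))):
    print(n,circ(T,a,r,z),circ(S,b,r,z))
t=cv2.resize(T['pixels'][200:290,280:370],None,fx=5,fy=5);s=cv2.resize(S['pixels'][190:280,290:380],None,fx=5,fy=5)
tm=cv2.resize(mask(T)[200:290,280:370],(450,150));
out=np.hstack([t,s]);
for c,x0,y0,o in((T,280,200,0),(S,290,190,450)):
    k=blob(c,(323,242) if o==0 else (324,216))
    for u,v in k: cv2.circle(out,(int((u-x0+.5)*5+o),int((v-y0+.5)*5)),1,(0,255,0),-1)
cv2.imwrite('pics/c1.png',out[:,:800] if out.shape[1]<800 else cv2.resize(out,(800,400)))
E
```

```text
wide (array([0.5180362 , 0.22803017]), np.float64(0.7412994828707348)) (array([0.51947699, 0.21845935]), np.float64(1.4576140358080976))
mid (array([ 0.51351381, -0.21286552]), np.float64(0.5346076707355942)) (array([ 0.51379398, -0.22273345]), np.float64(1.2261614050184335))
```

View pics/c1.png

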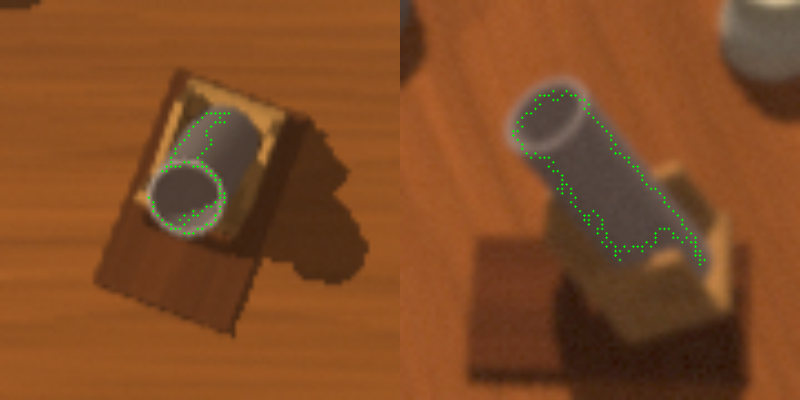

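The crop shows the slim mouth centred at top ≈(322.1,244.5), side ≈(323.5,215.9), and the rest's base corners in the top view; the mask is too tight and cuts rims, so I'll loosen it.

Run:
```python
from h import *
T=pickle.load(open('top0.pkl','rb'));S=pickle.load(open('side0.pkl','rb'))
for sm in(90,110,130):
  for n,r,z,a,b in(('wide',.048,.055,(224,273),(271,182)),('mid',.031,.09,(413,278),(327,342))):
    print(sm,n,circ(T,a,r,z,sm),circ(S,b,r,z,sm),proj(T,[[.518,.228,z]]))
  k=cv2.boundingRect(blob(S,(271,182),sm)),cv2.boundingRect(blob(S,(327,342),sm)),cv2.boundingRect(blob(T,(224,273),sm)),cv2.boundingRect(blob(T,(413,278),sm));print(k)
# slim mouth by two views
o1,d1=rays(T,[[322.1,244.5]]);o2,d2=rays(S,[[323.5,215.9]])
A=np.c_[d1[0],-d2[0]];q=np.linalg.lstsq(A,o2-o1,rcond=None)[0]
p1=o1+q[0]*d1[0];p2=o2+q[1]*d2[0];print('mouth',p1,p2)
cor=np.array([[180,68],[310,118],[234,335],[95,283]])/4.444+[280,200]
P=onplane(T,cor,.008);print(P.round(4).tolist())
ctr=P.mean(0);xd=(P[0]+P[1]-P[2]-P[3])[:2];L=np.hypot(*xd)/2;xd/=np.hypot(*xd);print('rest',ctr,xd,np.arctan2(xd[1],xd[0]),L,np.linalg.norm(P[0]-P[1]))
ax=np.r_[-np.sin(.5)*xd,np.cos(.5)];foot=np.r_[ctr[:2]+.03*xd,.032];print('mouth by rest',foot+.12*ax)
```

```text
90 wide (array([0.51866275, 0.22937633]), np.float64(0.5688817883408032)) (array([0.51990528, 0.22352187]), np.float64(0.7659990226386385)) [[223.25248419 272.49950502]]
90 mid (array([ 0.51349587, -0.21487578]), np.float64(0.3734510389684598)) (array([ 0.51457162, -0.22020499]), np.float64(0.5968104040176827)) [[220.75172667 270.17200838]]
((249, 160, 43, 45), (309, 316, 35, 54), (202, 253, 43, 42), (397, 263, 31, 31))
110 wide (array([0.51904334, 0.23019876]), np.float64(0.2991344003334625)) (array([0.51994579, 0.22590415]), np.float64(0.4271183528479964)) [[223.25248419 272.49950502]]
110 mid (array([ 0.51393902, -0.21523363]), np.float64(0.30413963447889303)) (array([ 0.51452948, -0.2184081 ]), np.float64(0.2190881834419449)) [[220.75172667 270.17200838]]
((249, 159, 43, 47), (309, 315, 36, 55), (202, 252, 43, 43), (397, 263, 32, 31))
130 wide (array([0.51927961, 0.23064556]), np.float64(0.25883486202756634)) (array([0.51997653, 0.22774681]), np.float64(0.23887878460803297)) [[223.25248419 272.49950502]]
130 mid (array([ 0.51424494, -0.21567773]), np.float64(0.2636086826751761)) (array([ 0.51505179, -0.21737507]), np.float64(0.37402876051488515)) [[220.75172667 270.17200838]]
((248, 159, 44, 47), (308, 315, 37, 56), (202, 252, 44, 43), (396, 263, 33, 31))
mouth [ 0.57401624 -0.00264437  0.13407309] [ 0.57685672 -0.00280378  0.13465772]
[[0.6737, 0.0022, 0.008], [0.6467, -0.0706, 0.008], [0.524, -0.0304, 0.008], [0.5511, 0.0463, 0.008]]
rest [ 0.59888622 -0.01313728  0.008     ] [ 0.94567616 -0.32511014] -0.3311281964453078 0.1296831945611352 0.07769320831694028
mouth by rest [ 0.57285075 -0.00418665  0.13730991]
```

Wide ≈ (0.5195, 0.229), middle ≈ (0.5147, −0.2165). The slim mouth is at ≈ (0.574, −0.0035, 0.136), and its lean is along tool x already, so no yaw is needed. Going to the middle pot.

Request:
send_rows(rows=[{"dp": [-0.93,-0.95,0],"yaw": 0,"hand": -1},{"dp": [-0.93,-0.95,0],"yaw": 0,"hand": -1},{"dp": [-0.93,-0.95,0],"yaw": 0,"hand": -1},{"dp": [-0.93,-0.95,0],"yaw": 0,"hand": -1},{"dp": [-0.93,-0.95,0],"yaw": 0,"hand": -1},{"dp": [-0.93,-0.95,0],"yaw": 0,"hand": -1},{"dp": [-0.93,-0.95,0],"yaw": 0,"hand": -1},{"dp": [-0.93,-0.95,0],"yaw": 0,"hand": -1},{"dp": [-0.93,-0.95,0],"yaw": 0,"hand": -1},{"dp": [-0.93,-0.95,0],"yaw": 0,"hand": -1}])

```text
time: 1.1
tcp_pos: [0.3111, 0.1989, 0.2386]
orientation: [[-0.95, 0.313, -0.0], [0.313, 0.95, -0.0], [0.0, -0.0, -1.0]]
force: [0.0, 0.2, -0.4]
grip_width: 0.0882
gripper_force: 0.0
```

Request:
send_rows(rows=[{"dp": [-0.93,-0.95,0],"yaw": 0,"hand": -1},{"dp": [-0.93,-0.95,0],"yaw": 0,"hand": -1},{"dp": [-0.93,-0.95,0],"yaw": 0,"hand": -1},{"dp": [-0.93,-0.95,0],"yaw": 0,"hand": -1},{"dp": [-0.93,-0.95,0],"yaw": 0,"hand": -1},{"dp": [-0.93,-0.95,0],"yaw": 0,"hand": -1},{"dp": [-0.93,-0.95,0],"yaw": 0,"hand": -1},{"dp": [-0.93,-0.95,0],"yaw": 0,"hand": -1},{"dp": [-0.93,-0.95,0],"yaw": 0,"hand": -1},{"dp": [-0.93,-0.95,0],"yaw": 0,"hand": -1}])

```text
time: 2.1
tcp_pos: [0.4576, -0.0996, 0.2385]
orientation: [[-0.95, 0.314, -0.0], [0.314, 0.95, 0.0], [0.0, 0.0, -1.0]]
force: [0.5, 0.2, 0.7]
grip_width: 0.0879
gripper_force: 0.0
```

Request:
send_rows(rows=[{"dp": [-0.93,-0.95,0],"yaw": 0,"hand": -1},{"dp": [-0.93,-0.95,0],"yaw": 0,"hand": -1},{"dp": [-0.93,-0.95,0],"yaw": 0,"hand": -1},{"dp": [-0.93,-0.95,0],"yaw": 0,"hand": -1},{"dp": [0,0,0],"yaw": 0,"hand": -1},{"dp": [0,0,0],"yaw": 0,"hand": -1}])

```text
time: 2.7
tcp_pos: [0.5156, -0.2176, 0.238]
orientation: [[-0.949, 0.314, -0.001], [0.314, 0.949, 0.001], [0.001, 0.001, -1.0]]
force: [0.0, 0.9, -0.0]
grip_width: 0.088
gripper_force: 0.0
```

Request:
send_rows(rows=[{"dp": [0,0.04,0.9],"yaw": 0,"hand": -1},{"dp": [0,0,0.9],"yaw": 0,"hand": -1},{"dp": [0,0,0.9],"yaw": 0,"hand": -1},{"dp": [0,0,0.9],"yaw": 0,"hand": -1},{"dp": [0,0,0.9],"yaw": 0,"hand": -1},{"dp": [0,0,0.9],"yaw": 0,"hand": -1},{"dp": [0,0,0.9],"yaw": 0,"hand": -1},{"dp": [0,0,0.5],"yaw": 0,"hand": -1},{"dp": [0,0,0.32],"yaw": 0,"hand": -1},{"dp": [0,0,0],"yaw": 0,"hand": -1}])

```text
time: 3.7
tcp_pos: [0.5159, -0.2162, 0.0604]
orientation: [[-0.95, 0.313, -0.001], [0.313, 0.95, 0.001], [0.001, 0.0, -1.0]]
force: [0.2, -0.8, 0.2]
grip_width: 0.0885
gripper_force: 0.0
```

Request:
send_rows(rows=[{"dp": [0,0,0],"yaw": 0,"hand": 1},{"dp": [0,0,0],"yaw": 0,"hand": 1},{"dp": [0,0,0],"yaw": 0,"hand": 1},{"dp": [0,0,0],"yaw": 0,"hand": 1},{"dp": [0,0,0],"yaw": 0,"hand": 1},{"dp": [0,0,0],"yaw": 0,"hand": 1},{"dp": [0,0,0],"yaw": 0,"hand": 1},{"dp": [0,0,0],"yaw": 0,"hand": 1}], force=20)

```text
time: 4.5
tcp_pos: [0.5164, -0.2168, 0.0612]
orientation: [[-0.95, 0.313, 0.001], [0.313, 0.95, -0.0], [-0.001, -0.0, -1.0]]
force: [-0.4, 1.5, 5.8]
grip_width: 0.0611
gripper_force: 19.8
```

Request:
send_rows(rows=[{"dp": [0,0,-0.3],"yaw": 0,"hand": 1},{"dp": [0,0,-0.7],"yaw": 0,"hand": 1},{"dp": [0,0,-1],"yaw": 0,"hand": 1},{"dp": [0,0,-1],"yaw": 0,"hand": 1},{"dp": [0,0,-1],"yaw": 0,"hand": 1},{"dp": [0,0,-1],"yaw": 0,"hand": 1},{"dp": [0,0,-1],"yaw": 0,"hand": 1},{"dp": [0,0,-0.5],"yaw": 0,"hand": 1},{"dp": [0.1,0.3,0],"yaw": 0,"hand": 1},{"dp": [0.2,0.67,0],"yaw": 0,"hand": 1}])

```text
time: 5.5
tcp_pos: [0.5161, -0.1908, 0.2219]
orientation: [[-0.949, 0.315, -0.002], [0.315, 0.949, 0.001], [0.002, 0.0, -1.0]]
force: [-0.1, 1.0, -2.2]
grip_width: 0.0608
gripper_force: 19.8
```

Request:
send_rows(rows=[{"dp": [0.3,0.943,0],"yaw": 0,"hand": 1},{"dp": [0.3,0.943,0],"yaw": 0,"hand": 1},{"dp": [0.3,0.943,0],"yaw": 0,"hand": 1},{"dp": [0.3,0.943,0],"yaw": 0,"hand": 1},{"dp": [0.3,0.943,0],"yaw": 0,"hand": 1},{"dp": [0.3,0.943,0],"yaw": 0,"hand": 1},{"dp": [0.3,0.943,0],"yaw": 0,"hand": 1},{"dp": [0.3,0.943,0],"yaw": 0,"hand": 1},{"dp": [0.3,0.943,0],"yaw": 0,"hand": 1},{"dp": [0.3,0.943,0],"yaw": 0,"hand": 1}])

```text
time: 6.5
tcp_pos: [0.518, 0.0584, 0.2217]
orientation: [[-0.95, 0.313, -0.003], [0.313, 0.95, 0.0], [0.003, -0.0, -1.0]]
force: [0.5, 0.1, -2.8]
grip_width: 0.0607
gripper_force: 19.8
```

Request:
send_rows(rows=[{"dp": [0.3,0.943,0],"yaw": 0,"hand": 1},{"dp": [0.3,0.943,0],"yaw": 0,"hand": 1},{"dp": [0.3,0.943,0],"yaw": 0,"hand": 1},{"dp": [0.3,0.943,0],"yaw": 0,"hand": 1},{"dp": [0.3,0.943,0],"yaw": 0,"hand": 1},{"dp": [0.3,0.943,0],"yaw": 0,"hand": 1},{"dp": [0.3,0.92,0],"yaw": 0,"hand": 1},{"dp": [0,0,0],"yaw": 0,"hand": 1},{"dp": [0,0,0],"yaw": 0,"hand": 1}])

```text
time: 7.4
tcp_pos: [0.5198, 0.2293, 0.222]
orientation: [[-0.95, 0.312, -0.002], [0.312, 0.95, -0.001], [0.002, -0.001, -1.0]]
force: [-0.3, -0.6, -1.8]
grip_width: 0.0609
gripper_force: 19.8
```

```bash
cat > snap.py <<'E'
from plant import *
import cv2,pickle,sys
n=sys.argv[1]
for k in('top','side'):
    c=read_camera(k);pickle.dump(c,open(f'{k}{n}.pkl','wb'));cv2.imwrite(f'pics/{k}{n}.png',c['pixels'])
s=sense();print(s['time'],s['tcp_pos'],s['grip_width'],s['force'])
E
python3 snap.py 1
```

```text
7.5 [0.52042144 0.22835558 0.22256272] 0.061041522499348376 [ 0.10631297  0.5197363  -2.20816478]
```

View pics/side1.png

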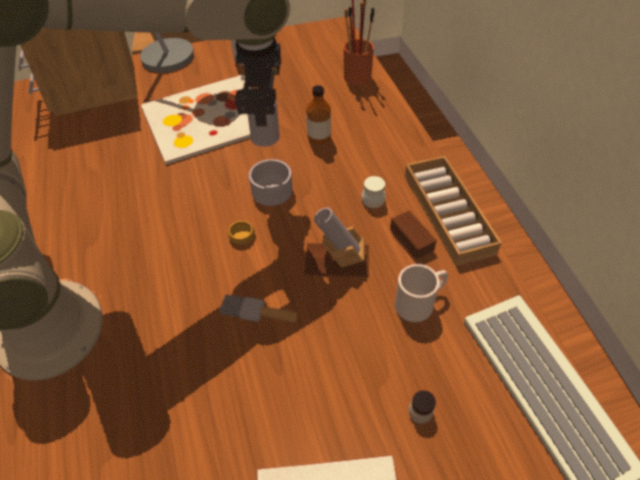

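The middle pot hangs upright (side ≈264,128) above the wide one (≈271,182), clear of the bottle. Lowering.

Request:
send_rows(rows=[{"dp": [0,0,0.4],"yaw": 0,"hand": 1},{"dp": [0,0,0.8],"yaw": 0,"hand": 1},{"dp": [0,0,0.8],"yaw": 0,"hand": 1},{"dp": [0,0,0.8],"yaw": 0,"hand": 1},{"dp": [0,0,0.8],"yaw": 0,"hand": 1},{"dp": [0,0,0.8],"yaw": 0,"hand": 1},{"dp": [0,0,0.7],"yaw": 0,"hand": 1},{"dp": [0,0,0.5],"yaw": 0,"hand": 1},{"dp": [0,0,0.3],"yaw": 0,"hand": 1},{"dp": [0,0,0],"yaw": 0,"hand": 1}])

```text
time: 8.5
tcp_pos: [0.5206, 0.2284, 0.0749]
orientation: [[-0.95, 0.314, -0.001], [0.314, 0.95, -0.0], [0.001, -0.001, -1.0]]
force: [-0.3, -0.1, -1.7]
grip_width: 0.061
gripper_force: 19.8
```

Request:
send_rows(rows=[{"dp": [0,0,0.1],"yaw": 0,"hand": 1},{"dp": [0,0,0.1],"yaw": 0,"hand": 1},{"dp": [0,0,0.08],"yaw": 0,"hand": 1},{"dp": [0,0,0.04],"yaw": 0,"hand": 1},{"dp": [0,0,0],"yaw": 0,"hand": 1}])

```text
time: 9.0
tcp_pos: [0.5209, 0.2287, 0.0677]
orientation: [[-0.95, 0.313, -0.0], [0.313, 0.95, -0.0], [0.0, -0.0, -1.0]]
force: [-0.2, 0.3, -1.1]
grip_width: 0.0611
gripper_force: 19.8
```

Request:
send_rows(rows=[{"dp": [0,0,0.04],"yaw": 0,"hand": 1},{"dp": [0,0,0.04],"yaw": 0,"hand": 1},{"dp": [0,0,0.04],"yaw": 0,"hand": 1},{"dp": [0,0,0],"yaw": 0,"hand": 1}])

```text
time: 9.4
tcp_pos: [0.5212, 0.2288, 0.0662]
orientation: [[-0.95, 0.313, 0.001], [0.313, 0.95, -0.0], [-0.001, 0.0, -1.0]]
force: [-5.0, -1.3, 11.2]
grip_width: 0.0607
gripper_force: 19.7
```

Request:
send_rows(rows=[{"dp": [0,0,0],"yaw": 0,"hand": -1},{"dp": [0,0,0],"yaw": 0,"hand": -1},{"dp": [0,0,0],"yaw": 0,"hand": -1},{"dp": [0,0,0],"yaw": 0,"hand": -1},{"dp": [0,0,0],"yaw": 0,"hand": -1},{"dp": [0,0,0],"yaw": 0,"hand": -1}])

```text
time: 10.0
tcp_pos: [0.5209, 0.2287, 0.0647]
orientation: [[-0.95, 0.313, -0.0], [0.313, 0.95, -0.0], [0.0, -0.0, -1.0]]
force: [-0.1, -0.1, 0.5]
grip_width: 0.088
gripper_force: 0.0
```

Request:
send_rows(rows=[{"dp": [0,0,-0.5],"yaw": 0,"hand": -1},{"dp": [0,0,-1],"yaw": 0,"hand": -1},{"dp": [0,0,-1],"yaw": 0,"hand": -1},{"dp": [0,0,-1],"yaw": 0,"hand": -1},{"dp": [0,0,-1],"yaw": 0,"hand": -1},{"dp": [0,0,-1],"yaw": 0,"hand": -1},{"dp": [0,0,-1],"yaw": 0,"hand": -1},{"dp": [0,0,0],"yaw": 0,"hand": -1}])

```text
time: 10.8
tcp_pos: [0.522, 0.229, 0.2313]
orientation: [[-0.95, 0.313, 0.007], [0.313, 0.95, 0.001], [-0.006, 0.003, -1.0]]
force: [1.6, -0.7, -0.4]
grip_width: 0.0881
gripper_force: 0.0
```

Request:
send_rows(rows=[{"dp": [-0.57,-0.907,0],"yaw": 0,"hand": -1},{"dp": [-0.57,-0.907,0],"yaw": 0,"hand": -1},{"dp": [-0.57,-0.907,0],"yaw": 0,"hand": -1},{"dp": [-0.57,-0.907,0],"yaw": 0,"hand": -1},{"dp": [-0.57,-0.907,0],"yaw": 0,"hand": -1},{"dp": [-0.57,-0.907,0],"yaw": 0,"hand": -1},{"dp": [-0.57,-0.907,0],"yaw": 0,"hand": -1},{"dp": [-0.57,-0.907,0],"yaw": 0,"hand": -1},{"dp": [-0.57,-0.907,0],"yaw": 0,"hand": -1},{"dp": [0,0,0],"yaw": 0,"hand": -1}])

```text
time: 11.8
tcp_pos: [0.5789, -0.0078, 0.2263]
orientation: [[-0.949, 0.316, -0.001], [0.316, 0.949, -0.0], [0.001, -0.001, -1.0]]
force: [-0.3, 0.1, -0.4]
grip_width: 0.0885
gripper_force: 0.0
```

```bash
python3 snap.py 2
python3 - <<'E'
from h import *
T=pickle.load(open('top2.pkl','rb'));S=pickle.load(open('side2.pkl','rb'))
print(circ(S,(271,182),.048,.055,130)); print(proj(S,[[.5195,.229,.095]]),proj(T,[[.5195,.229,.095]]))
out=np.hstack([cv2.resize(T['pixels'][210:310,170:370],(800,400))[:, :400],cv2.resize(S['pixels'][130:230,230:330],(400,400))]);cv2.imwrite('pics/c2.png',out)
E
```

```text
11.9 [ 0.57844619 -0.00519536  0.22664106] 0.08818057917244813 [-0.69111423  0.12209583  0.35692408]
(array([0.5246198 , 0.25108862]), np.float64(3.6441377546960263))
[[267.61824632 159.35404368]] [[219.98443487 269.17000492]]
```

View pics/c2.png

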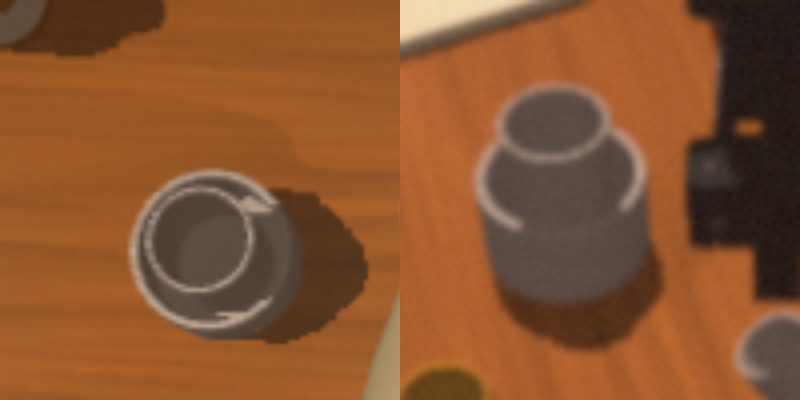

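Middle pot stands nested in the wide one (middle rim at top ≈220.3,269.8; side ≈268.3,160.8). Now down over the slim pot.

Request:
send_rows(rows=[{"dp": [0,0,0.8],"yaw": 0,"hand": -1},{"dp": [0,0,0.8],"yaw": 0,"hand": -1},{"dp": [0,0,0.8],"yaw": 0,"hand": -1},{"dp": [0,0,0.8],"yaw": 0,"hand": -1},{"dp": [0,0,0.8],"yaw": 0,"hand": -1},{"dp": [0,0,0.5],"yaw": 0,"hand": -1},{"dp": [0,0,0.28],"yaw": 0,"hand": -1},{"dp": [0,0,0],"yaw": 0,"hand": -1}])

```text
time: 12.7
tcp_pos: [0.5785, -0.0048, 0.1073]
orientation: [[-0.95, 0.313, -0.001], [0.313, 0.95, 0.0], [0.001, -0.0, -1.0]]
force: [-0.2, 0.5, 0.5]
grip_width: 0.0881
gripper_force: 0.0
```

Request:
send_rows(rows=[{"dp": [0,0,0],"yaw": 0,"hand": 1},{"dp": [0,0,0],"yaw": 0,"hand": 1},{"dp": [0,0,0],"yaw": 0,"hand": 1},{"dp": [0,0,0],"yaw": 0,"hand": 1},{"dp": [0,0,0],"yaw": 0,"hand": 1},{"dp": [0,0,0],"yaw": 0,"hand": 1},{"dp": [0,0,0],"yaw": 0,"hand": 1},{"dp": [0,0,0],"yaw": 0,"hand": 1},{"dp": [0,0,0],"yaw": 0,"hand": 1},{"dp": [0,0,0],"yaw": 0,"hand": 1}], force=15)

```text
time: 13.7
tcp_pos: [0.5788, -0.0053, 0.1078]
orientation: [[-0.95, 0.313, 0.0], [0.313, 0.95, 0.0], [-0.0, 0.0, -1.0]]
force: [0.5, 0.7, 0.8]
grip_width: 0.0399
gripper_force: 15.0
```

Request:
send_rows(rows=[{"dp": [0.19,0,-0.35],"yaw": 0,"hand": 1},{"dp": [0.29,0,-0.53],"yaw": 0,"hand": 1},{"dp": [0.29,0,-0.53],"yaw": 0,"hand": 1},{"dp": [0.29,0,-0.53],"yaw": 0,"hand": 1},{"dp": [0.29,0,-0.53],"yaw": 0,"hand": 1},{"dp": [0.29,0,-0.53],"yaw": 0,"hand": 1},{"dp": [0.29,0,-0.53],"yaw": 0,"hand": 1},{"dp": [0,0,-0.8],"yaw": 0,"hand": 1},{"dp": [0,0,0],"yaw": 0,"hand": 1}])

```text
time: 14.6
tcp_pos: [0.5335, 0.0099, 0.2188]
orientation: [[-0.95, 0.313, 0.005], [0.313, 0.95, -0.001], [-0.005, 0.001, -1.0]]
force: [0.5, 0.7, -2.5]
grip_width: 0.04
gripper_force: 15.0
```

```bash
python3 snap.py 3
python3 - <<'E'
from h import *
T=pickle.load(open('top2.pkl','rb'));S=pickle.load(open('side2.pkl','rb'))
print(onplane(T,[[220.3,269.8]],.095),onplane(S,[[268.3,160.8]],.095))
E
```

```text
14.7 [0.53273359 0.00989462 0.21582406] 0.04009318212054368 [-0.51992727  0.22201804 -1.51276002]
[[0.51806313 0.22819575 0.095     ]] [[0.51983591 0.22395673 0.095     ]]
```

View pics/side3.png

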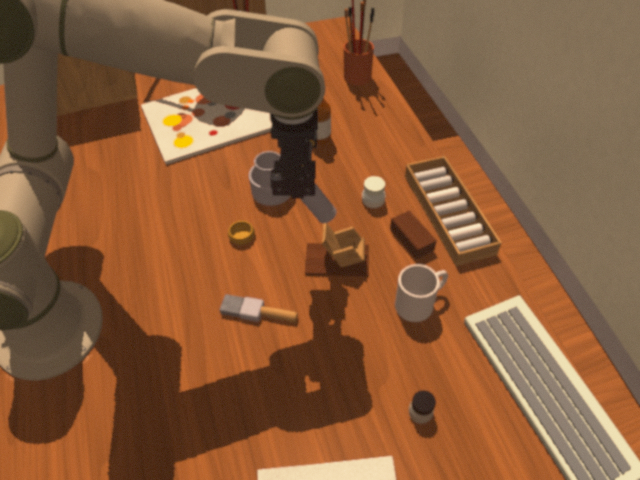

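The slim pot is out, still tilted ~28° in the grip (foot at side ≈320,208). I'll upright it by pivoting its foot edge on the free desk where the middle pot stood.

Request:
send_rows(rows=[{"dp": [0,-0.5,0],"yaw": 0,"hand": 1},{"dp": [0,-0.94,0],"yaw": 0,"hand": 1},{"dp": [0,-0.94,0],"yaw": 0,"hand": 1},{"dp": [0,-0.94,0],"yaw": 0,"hand": 1},{"dp": [0,-0.94,0],"yaw": 0,"hand": 1},{"dp": [0,-0.94,0],"yaw": 0,"hand": 1},{"dp": [0,-0.94,0],"yaw": 0,"hand": 1},{"dp": [0,-0.94,0],"yaw": 0,"hand": 1},{"dp": [0,-0.94,0],"yaw": 0,"hand": 1},{"dp": [0,-0.4,0],"yaw": 0,"hand": 1}])

```text
time: 15.7
tcp_pos: [0.4658, -0.1919, 0.2151]
orientation: [[-0.949, 0.315, -0.002], [0.315, 0.949, 0.001], [0.002, 0.0, -1.0]]
force: [-0.4, 0.4, -0.8]
grip_width: 0.0403
gripper_force: 15.0
```

Request:
send_rows(rows=[{"dp": [0,0,0.4],"yaw": 0,"hand": 1},{"dp": [0,0,0.8],"yaw": 0,"hand": 1},{"dp": [0,0,0.8],"yaw": 0,"hand": 1},{"dp": [0,0,0.8],"yaw": 0,"hand": 1},{"dp": [0,0,0.8],"yaw": 0,"hand": 1},{"dp": [0,0,0.6],"yaw": 0,"hand": 1},{"dp": [0,0,0.4],"yaw": 0,"hand": 1},{"dp": [0,0,0.2],"yaw": 0,"hand": 1},{"dp": [0,0,0],"yaw": 0,"hand": 1}], force=8)

```text
time: 16.6
tcp_pos: [0.4669, -0.1896, 0.0955]
orientation: [[-0.95, 0.313, -0.001], [0.313, 0.95, 0.001], [0.001, 0.0, -1.0]]
force: [0.0, 0.0, -1.2]
grip_width: 0.0404
gripper_force: 8.0
```

Request:
send_rows(rows=[{"dp": [0,0,0.1],"yaw": 0,"hand": 1},{"dp": [0,0,0.1],"yaw": 0,"hand": 1},{"dp": [0,0,0.08],"yaw": 0,"hand": 1},{"dp": [0,0,0.06],"yaw": 0,"hand": 1},{"dp": [0,0,0],"yaw": 0,"hand": 1}])

```text
time: 17.1
tcp_pos: [0.4669, -0.19, 0.0874]
orientation: [[-0.95, 0.314, -0.0], [0.314, 0.95, 0.0], [0.0, 0.0, -1.0]]
force: [-0.7, -0.3, -1.3]
grip_width: 0.0398
gripper_force: 8.0
```

Request:
send_rows(rows=[{"dp": [0,0,0.06],"yaw": 0,"hand": 1},{"dp": [0,0,0.06],"yaw": 0,"hand": 1},{"dp": [0,0,0],"yaw": 0,"hand": 1}])

```text
time: 17.4
tcp_pos: [0.467, -0.1901, 0.0845]
orientation: [[-0.95, 0.313, 0.0], [0.313, 0.95, -0.0], [-0.0, -0.0, -1.0]]
force: [0.1, 0.1, 0.3]
grip_width: 0.0401
gripper_force: 8.0
```

Request:
send_rows(rows=[{"dp": [-0.21,0,0.0],"yaw": 0,"hand": 1},{"dp": [-0.21,0,-0.05],"yaw": 0,"hand": 1},{"dp": [-0.22,0,-0.04],"yaw": 0,"hand": 1},{"dp": [-0.22,0,-0.03],"yaw": 0,"hand": 1},{"dp": [-0.22,0,-0.02],"yaw": 0,"hand": 1},{"dp": [0,0,0],"yaw": 0,"hand": 1}])

```text
time: 18.0
tcp_pos: [0.4931, -0.1987, 0.0878]
orientation: [[-0.95, 0.313, 0.0], [0.313, 0.95, -0.0], [-0.0, -0.0, -1.0]]
force: [-0.4, 0.9, 2.4]
grip_width: 0.0404
gripper_force: 8.0
```

Request:
send_rows(rows=[{"dp": [-0.22,0,0.0],"yaw": 0,"hand": 1},{"dp": [-0.22,0,0.0],"yaw": 0,"hand": 1},{"dp": [-0.22,0,0.01],"yaw": 0,"hand": 1},{"dp": [-0.22,0,0.02],"yaw": 0,"hand": 1},{"dp": [-0.2,0,0.03],"yaw": 0,"hand": 1},{"dp": [0,0,0],"yaw": 0,"hand": 1}])

```text
time: 18.6
tcp_pos: [0.5187, -0.2071, 0.0863]
orientation: [[-0.95, 0.313, 0.0], [0.313, 0.95, -0.0], [-0.0, 0.0, -1.0]]
force: [0.4, -0.1, -0.1]
grip_width: 0.0403
gripper_force: 8.0
```

```bash
python3 snap.py 4
python3 - <<'E'
import cv2
S=cv2.imread('pics/side4.png');T=cv2.imread('pics/top4.png')
cv2.imwrite('pics/c4.png',cv2.hconcat([cv2.resize(T[210:330,350:470],(400,400)),cv2.resize(S[270:390,270:390],(400,400))]))
E
```

```text
18.7 [ 0.51829117 -0.20697072  0.08638629] 0.040532025086412266 [-0.63263418 -0.62325212 -1.1032366 ]
```

View pics/c4.png

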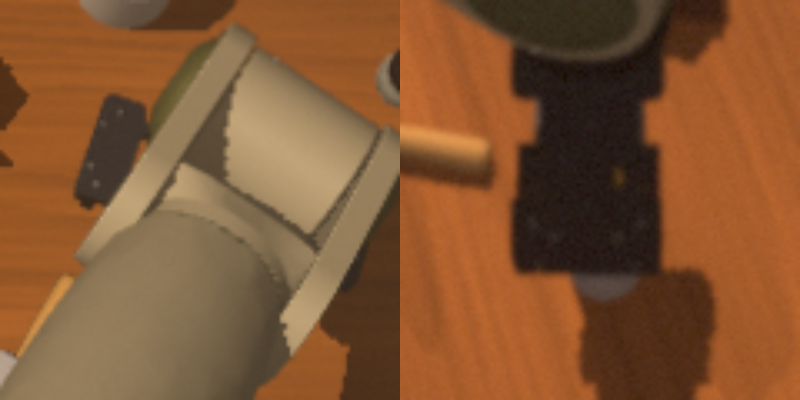

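The hand hides most of the pot; only its foot shows (side ≈332,357). I'll press down gently so the foot seats flat.

Request:
send_rows(rows=[{"dp": [0,0,0.04],"yaw": 0,"hand": 1},{"dp": [0,0,0.04],"yaw": 0,"hand": 1},{"dp": [0,0,0.04],"yaw": 0,"hand": 1},{"dp": [0,0,0],"yaw": 0,"hand": 1}])

```text
time: 19.1
tcp_pos: [0.5195, -0.2074, 0.0853]
orientation: [[-0.95, 0.313, 0.004], [0.313, 0.95, -0.002], [-0.005, -0.001, -1.0]]
force: [2.0, 0.1, 11.0]
grip_width: 0.0402
gripper_force: 8.0
```

Run:
```python
from h import *
S=pickle.load(open('side4.pkl','rb'))
a=np.linspace(0,6.28,60)
for dx in(0,.01,-.01):
  p=proj(S,np.c_[.5183+dx*-.95+.02*np.cos(a),-.207+dx*.313+.02*np.sin(a),0*a]);print(dx,p[p[:,1].argmax()],p[:,0].min(),p[:,0].max())
g=cv2.cvtColor(S['pixels'],cv2.COLOR_BGR2HSV)[345:368,315:350,1];print(g[::2,::3])
```

```text
0 [326.1565955  359.25927347] 315.8942719519473 337.42430726906576
0.01 [320.71353733 359.20181027] 310.51258091970914 332.03832254783725
-0.01 [331.60127737 359.31377702] 321.2783678745192 342.81099388288726
[[142 135 105  96 121  99 106  73 121 109  90 188]
 [ 92 134 154 111 152 115  81 103 127 113  89 176]
 [140 103 108 131 119 103  96  95  91  73 109 191]
 [185 184 163  68 125  83 113  92  76  98 140 167]
 [191 189 147  72  74  61  76  68  74 150 183 190]
 [193 192 172  73  60  68  67  73  95 168 185 177]
 [187 187 185 117  71  75  67  75 151 178 172 215]
 [194 190 197 167 124  94 107 168 179 182 183 180]
 [190 186 193 181 180 166 177 186 180 190 193 178]
 [192 190 190 187 189 184 190 171 176 177 170 191]
 [186 187 189 198 174 182 189 171 192 196 167 171]
 [191 185 197 190 172 171 197 180 178 194 177 193]]
```

Request:
send_rows(rows=[{"dp": [0,0,0],"yaw": 0,"hand": 0.0},{"dp": [0,0,0],"yaw": 0,"hand": 0.0},{"dp": [0,0,0],"yaw": 0,"hand": -1},{"dp": [0,0,0],"yaw": 0,"hand": -1},{"dp": [0,0,0],"yaw": 0,"hand": -1},{"dp": [0,0,0],"yaw": 0,"hand": -1}])

```text
time: 19.7
tcp_pos: [0.5182, -0.207, 0.0834]
orientation: [[-0.95, 0.313, -0.0], [0.313, 0.95, 0.0], [0.0, 0.0, -1.0]]
force: [-0.2, 0.1, -0.4]
grip_width: 0.0741
gripper_force: 0.0
```

```bash
python3 snap.py 5
python3 - <<'E'
import cv2
from h import *
S=pickle.load(open('side5.pkl','rb'));im=S['pixels']
cv2.imwrite('pics/c5.png',cv2.resize(im[270:390,270:390],(480,480)))
E
```

```text
19.8 [ 0.51822443 -0.20696765  0.083433  ] 0.08212408470355795 [-0.44367131 -0.239052   -0.25937632]
```

View pics/c5.png

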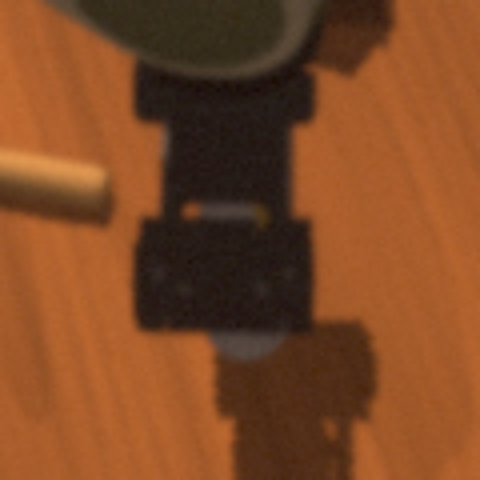

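The pot stands (foot bottom ≈331,360; rim ≈326,322 between the fingers), about 9 mm off the hand's centre. I'll raise the hand and measure it clean.

Request:
send_rows(rows=[{"dp": [0,0,-0.5],"yaw": 0,"hand": -1},{"dp": [0,0,-1],"yaw": 0,"hand": -1},{"dp": [0,0,-1],"yaw": 0,"hand": -1},{"dp": [0,0,-1],"yaw": 0,"hand": -1},{"dp": [0,0,-1],"yaw": 0,"hand": -1},{"dp": [0,0,0],"yaw": 0,"hand": -1}])

```text
time: 20.4
tcp_pos: [0.5194, -0.2077, 0.2001]
orientation: [[-0.95, 0.313, 0.006], [0.313, 0.95, -0.004], [-0.007, -0.002, -1.0]]
force: [0.3, 0.2, -0.5]
grip_width: 0.0878
gripper_force: 0.0
```

```bash
python3 snap.py 6
python3 - <<'E'
from h import *
S=pickle.load(open('side6.pkl','rb'));im=S['pixels']
for sm in(110,130): print(circ(S,(331,340),.02,.12,sm),cv2.boundingRect(blob(S,(331,340),sm)))
a=np.linspace(0,6.28,60);p=np.vstack([proj(S,np.c_[.527+.02*np.cos(a),-.21+.02*np.sin(a),z+0*a]) for z in(0,.12)]);print(p.min(0),p.max(0))
cv2.imwrite('pics/c6.png',cv2.resize(im[270:390,270:390],(480,480)))
E
```

```text
20.5 [ 0.51818958 -0.20693473  0.19625411] 0.08776311592322437 [ 0.00370698 -0.95729155 -0.70908279]
(array([ 0.52816645, -0.20918744]), np.float64(2.2812368769492397)) (320, 307, 25, 53)
(array([ 0.53760737, -0.20901259]), np.float64(10.760511554790723)) (320, 300, 29, 61)
[319.67377006 305.41643869] [343.38585417 359.3711456 ]
```

View pics/c6.png

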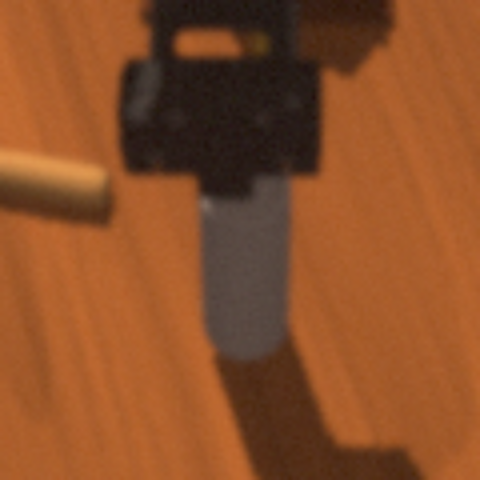

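Upright pot confirmed, (u 320–342, foot v≈360), matching (0.527, −0.210). Regrip near its top.

Request:
send_rows(rows=[{"dp": [-0.38,0,0],"yaw": 0,"hand": -1},{"dp": [0,0,0.5],"yaw": 0,"hand": -1},{"dp": [0,0,0.9],"yaw": 0,"hand": -1},{"dp": [0,0,0.9],"yaw": 0,"hand": -1},{"dp": [0,0,0.9],"yaw": 0,"hand": -1},{"dp": [0,0,0.6],"yaw": 0,"hand": -1},{"dp": [0,0,0.4],"yaw": 0,"hand": -1},{"dp": [0,0,0],"yaw": 0,"hand": -1}])

```text
time: 21.3
tcp_pos: [0.5262, -0.2093, 0.0889]
orientation: [[-0.95, 0.313, -0.003], [0.313, 0.95, 0.002], [0.004, 0.001, -1.0]]
force: [-0.0, 0.5, 0.3]
grip_width: 0.088
gripper_force: 0.0
```

Request:
send_rows(rows=[{"dp": [0,0,0],"yaw": 0,"hand": 1},{"dp": [0,0,0],"yaw": 0,"hand": 1},{"dp": [0,0,0],"yaw": 0,"hand": 1},{"dp": [0,0,0],"yaw": 0,"hand": 1},{"dp": [0,0,0],"yaw": 0,"hand": 1},{"dp": [0,0,0],"yaw": 0,"hand": 1},{"dp": [0,0,0],"yaw": 0,"hand": 1},{"dp": [0,0,0],"yaw": 0,"hand": 1},{"dp": [0,0,0],"yaw": 0,"hand": 1},{"dp": [0,0,0],"yaw": 0,"hand": 1}], force=15)

```text
time: 22.3
tcp_pos: [0.5274, -0.2099, 0.0911]
orientation: [[-0.95, 0.313, 0.0], [0.313, 0.95, -0.0], [-0.0, 0.0, -1.0]]
force: [-0.4, 1.0, 0.5]
grip_width: 0.0402
gripper_force: 15.0
```

Request:
send_rows(rows=[{"dp": [0,0,-0.3],"yaw": 0,"hand": 1},{"dp": [0,0,-0.8],"yaw": 0,"hand": 1},{"dp": [0,0,-1],"yaw": 0,"hand": 1},{"dp": [0,0,-1],"yaw": 0,"hand": 1},{"dp": [0,0,-1],"yaw": 0,"hand": 1},{"dp": [0,0,-0.8],"yaw": 0,"hand": 1},{"dp": [0,0,-0.5],"yaw": 0,"hand": 1},{"dp": [0.105,0.3,0],"yaw": 0,"hand": 1},{"dp": [0.245,0.7,0],"yaw": 0,"hand": 1}])

```text
time: 23.2
tcp_pos: [0.5264, -0.1831, 0.2249]
orientation: [[-0.949, 0.315, -0.001], [0.315, 0.949, 0.001], [0.001, 0.0, -1.0]]
force: [-0.2, 0.6, -2.0]
grip_width: 0.0395
gripper_force: 15.0
```

Request:
send_rows(rows=[{"dp": [0.329,0.94,0],"yaw": 0,"hand": 1},{"dp": [0.329,0.94,0],"yaw": 0,"hand": 1},{"dp": [0.329,0.94,0],"yaw": 0,"hand": 1},{"dp": [0.329,0.94,0],"yaw": 0,"hand": 1},{"dp": [0.329,0.94,0],"yaw": 0,"hand": 1},{"dp": [0.329,0.94,0],"yaw": 0,"hand": 1},{"dp": [0.329,0.94,0],"yaw": 0,"hand": 1},{"dp": [0.329,0.94,0],"yaw": 0,"hand": 1}])

```text
time: 24.0
tcp_pos: [0.5221, 0.0181, 0.2247]
orientation: [[-0.95, 0.313, -0.002], [0.313, 0.95, 0.001], [0.003, -0.0, -1.0]]
force: [0.3, -0.1, -1.2]
grip_width: 0.0396
gripper_force: 15.0
```

Request:
send_rows(rows=[{"dp": [0.329,0.94,0],"yaw": 0,"hand": 1},{"dp": [0.329,0.94,0],"yaw": 0,"hand": 1},{"dp": [0.329,0.94,0],"yaw": 0,"hand": 1},{"dp": [0.329,0.94,0],"yaw": 0,"hand": 1},{"dp": [0.329,0.94,0],"yaw": 0,"hand": 1},{"dp": [0.329,0.94,0],"yaw": 0,"hand": 1},{"dp": [0.329,0.94,0],"yaw": 0,"hand": 1},{"dp": [0.329,0.94,0],"yaw": 0,"hand": 1},{"dp": [0.175,0.5,0],"yaw": 0,"hand": 1},{"dp": [0,0,0],"yaw": 0,"hand": 1}])

```text
time: 25.0
tcp_pos: [0.5184, 0.2297, 0.225]
orientation: [[-0.95, 0.311, -0.002], [0.311, 0.95, -0.0], [0.002, -0.001, -1.0]]
force: [0.7, -0.0, -1.3]
grip_width: 0.04
gripper_force: 15.0
```

```bash
sleep 0
python3 - <<'E'
from plant import *
c=read_camera('side');import cv2;s=sense();print(s['time'],s['tcp_pos'],s['force'])
cv2.imwrite('pics/c7.png',cv2.resize(c['pixels'][70:220,190:340],(500,500)))
E
```

```text
25.05 [0.51876699 0.22851308 0.22525023] [ 0.46454765 -0.6546122  -1.76067186]
```

View pics/c7.png

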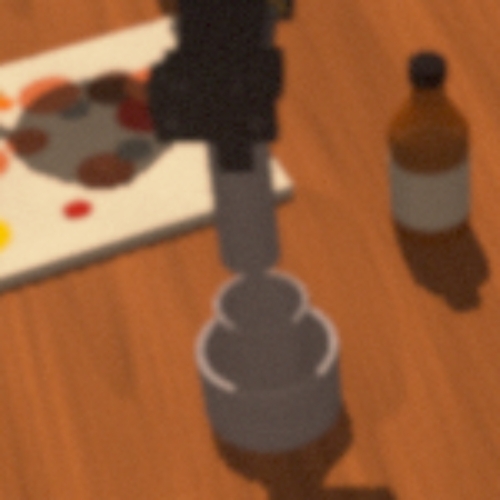

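The slim pot hangs upright (foot at crop ≈248,265) over the middle rim (≈261,305); it may be a few mm off, so check by projection.

Run:
```python
from h import *
S=pickle.load(open('side6.pkl','rb'))
f=lambda u:(np.array(u)-[190,70])*500/150
a=np.linspace(0,6.28,90)
for n,z,r in(('foot',.134,.02),('rim',.095,.031),('wrim',.055,.048)):
    p=f(proj(S,np.c_[.5188+r*np.cos(a),.2285+r*np.sin(a),z+0*a]));print(n,p.min(0),p.max(0),f(proj(S,[[.5188,.2285,z]])))
o=onplane(S,[[190+261*.3,70+305*.3]],.095),onplane(S,[[190+248*.3,70+253*.3]],.134);print(o)
```

```text
foot [221.55233443 233.07702573] [283.73777991 274.0942576 ] [[252.64148668 253.35429153]]
rim [210.8121882 267.2614691] [304.93442293 330.92978944] [[257.86863891 298.55911628]]
wrim [191.87455168 294.77280332] [334.20381084 393.35285336] [[263.0149886  342.82124766]]
(array([[0.51930982, 0.22175118, 0.095     ]]), array([[0.51603421, 0.22978162, 0.134     ]]))
```

Request:
send_rows(rows=[{"dp": [-0.19,-0.06,0],"yaw": 0,"hand": 1},{"dp": [0,0,0.4],"yaw": 0,"hand": 1},{"dp": [0,0,0.6],"yaw": 0,"hand": 1},{"dp": [0,0,0.5],"yaw": 0,"hand": 1},{"dp": [0,0,0.3],"yaw": 0,"hand": 1},{"dp": [0,0,0.2],"yaw": 0,"hand": 1},{"dp": [0,0,0],"yaw": 0,"hand": 1}])

```text
time: 25.75
tcp_pos: [0.5234, 0.225, 0.1754]
orientation: [[-0.95, 0.314, -0.001], [0.314, 0.95, -0.0], [0.001, -0.0, -1.0]]
force: [-0.6, 0.1, -0.9]
grip_width: 0.04
gripper_force: 15.0
```

Foot is 10 mm inside with no contact; continue.

Request:
send_rows(rows=[{"dp": [0,0,0.3],"yaw": 0,"hand": 1},{"dp": [0,0,0.5],"yaw": 0,"hand": 1},{"dp": [0,0,0.5],"yaw": 0,"hand": 1},{"dp": [0,0,0.5],"yaw": 0,"hand": 1},{"dp": [0,0,0.4],"yaw": 0,"hand": 1},{"dp": [0,0,0.3],"yaw": 0,"hand": 1},{"dp": [0,0,0.1],"yaw": 0,"hand": 1},{"dp": [0,0,0],"yaw": 0,"hand": 1}])

```text
time: 26.55
tcp_pos: [0.5235, 0.2251, 0.1108]
orientation: [[-0.95, 0.313, -0.0], [0.313, 0.95, -0.0], [0.0, -0.0, -1.0]]
force: [-0.9, 0.2, -3.0]
grip_width: 0.04
gripper_force: 15.0
```

Request:
send_rows(rows=[{"dp": [0,0,0.1],"yaw": 0,"hand": 1},{"dp": [0,0,0.1],"yaw": 0,"hand": 1},{"dp": [0,0,0.04],"yaw": 0,"hand": 1},{"dp": [0,0,0],"yaw": 0,"hand": 1}])

```text
time: 26.95
tcp_pos: [0.5235, 0.2251, 0.1049]
orientation: [[-0.95, 0.313, -0.0], [0.313, 0.95, -0.0], [0.0, -0.0, -1.0]]
force: [0.1, -0.8, -1.7]
grip_width: 0.0404
gripper_force: 15.0
```

Request:
send_rows(rows=[{"dp": [0,0,0.05],"yaw": 0,"hand": 1},{"dp": [0,0,0.05],"yaw": 0,"hand": 1},{"dp": [0,0,0.04],"yaw": 0,"hand": 1},{"dp": [0,0,0],"yaw": 0,"hand": 1}])

```text
time: 27.35
tcp_pos: [0.5234, 0.2251, 0.1013]
orientation: [[-0.95, 0.313, -0.0], [0.313, 0.95, -0.0], [0.0, -0.0, -1.0]]
force: [0.9, -0.8, -0.9]
grip_width: 0.0399
gripper_force: 15.0
```

Request:
send_rows(rows=[{"dp": [0,0,0.03],"yaw": 0,"hand": 1},{"dp": [0,0,0.03],"yaw": 0,"hand": 1},{"dp": [0,0,0],"yaw": 0,"hand": 1}])

```text
time: 27.65
tcp_pos: [0.524, 0.2252, 0.101]
orientation: [[-0.95, 0.313, 0.002], [0.313, 0.95, 0.0], [-0.002, 0.001, -1.0]]
force: [-2.1, -0.5, 6.8]
grip_width: 0.0399
gripper_force: 15.0
```

Request:
send_rows(rows=[{"dp": [0,0,0],"yaw": 0,"hand": 0},{"dp": [0,0,0],"yaw": 0,"hand": 0},{"dp": [0,0,0],"yaw": 0,"hand": -1},{"dp": [0,0,0],"yaw": 0,"hand": -1},{"dp": [0,0,0],"yaw": 0,"hand": -1},{"dp": [0,0,0],"yaw": 0,"hand": -1}])

```text
time: 28.25
tcp_pos: [0.5235, 0.2251, 0.0999]
orientation: [[-0.95, 0.313, -0.0], [0.313, 0.95, -0.0], [0.0, -0.0, -1.0]]
force: [0.1, -0.7, -0.4]
grip_width: 0.0742
gripper_force: 0.0
```

Request:
send_rows(rows=[{"dp": [0,0,-0.4],"yaw": 0,"hand": -1},{"dp": [0,0,-0.8],"yaw": 0,"hand": -1},{"dp": [0,0,-1],"yaw": 0,"hand": -1},{"dp": [0,0,-1],"yaw": 0,"hand": -1},{"dp": [0,0,-1],"yaw": 0,"hand": -1},{"dp": [0,0,-1],"yaw": 0,"hand": -1},{"dp": [0,0,0],"yaw": 0,"hand": -1}])

```text
time: 28.95
tcp_pos: [0.5246, 0.2254, 0.2339]
orientation: [[-0.95, 0.313, 0.007], [0.313, 0.95, 0.001], [-0.006, 0.003, -1.0]]
force: [1.1, -0.2, -0.9]
grip_width: 0.0882
gripper_force: 0.0
```

Run:
```python
from plant import *
import cv2
c=read_camera('side');s=sense();print(s['time'],s['tcp_pos'],s['grip_width'])
cv2.imwrite('pics/c8.png',c['pixels'])
```

```text
29.0 [0.52390896 0.22525151 0.23152071] 0.08836524476956674
```

View pics/c8.png

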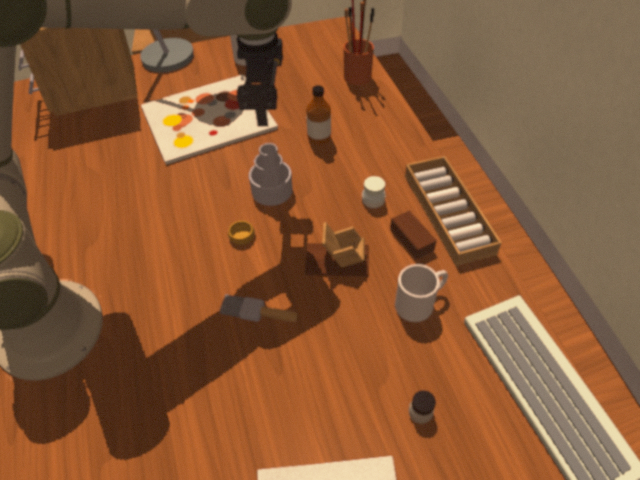

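The picture shows all three pots nested upright (side ≈270,172), the hand clear and the bystanders in place. Handing in.

```bash
python3 -c "
from plant import *
print(finish_job())"
```

```text
the job is handed in; nothing more can be done
None
```

The three pots are nested in size order with the wide one on the desk, the other things look undisturbed in the last side view, and I handed the job in at about 29 s; no verdict was returned.

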